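# Check the hand brake of a microscope cart

### The arm

A 6-joint arm with a two-finger parallel gripper is mounted at the origin on the work surface. World frame = base frame: x ahead of the robot, y to its left, z up, the work surface at z = 0. Lengths are in mm, angles in rad, forces in N, time in s.
With the tool pointing down it reaches from about 275 to 750 mm from the base axis. Payload 10.2 kg.
Tool frame: the origin (TCP) lies at the very end of the fingers, on their centre line; the grasp point (between the pads) lies 19 mm behind it (ctrl.hold_point_z is the distance from the TCP to the grasp point, in mm); z points along the fingers, y is the direction in which the jaws open and shut (so a half turn about z gives the same grasp; the last joint's range is limited). The gripper opens to 85 mm and grips with 20 to 120 N. Pads are 22 mm wide; open, the fingers measure 114 mm over their backs; the gripper's body (76 mm by 85 mm) begins 54 mm behind the grasp point. The pads swing forward as they close: fully open they stand 13 mm farther back than shut.
Start: joints at [-1.467, 0.313, 1.498, -0, 1.331, -0.223], TCP at [168.52, -497.225, 231.294] pointing down, gripper open.
Joint ranges: [-2.94, 2.94], [-0.97, 2.17], [0.19, 2.56], [-1.23, 4.37], [0.02, 3.11], [-2.88, 2.88]. Speed limits (rad/s): [2.39, 2.39, 3.01, 3.14, 3.14, 3.14].

### API

Orientations are given as a unit quaternion [w, x, y, z].
In Python, from rig import readout, cams, workorder, spotter, ctrl gives the robot as it stands.
- The arm moves only by the tool step_arm, never from a script. Its argument "plan" is text: rows parted by semicolons, each of 5 numbers parted by spaces: the shift along the tool's x, y, z in cm, then the turn about the tool's z in degrees, then the opening in per cent of the stroke, from 0 (shut) to 100 (fully open). In form: x y z twist gripper; .... A call has 1 to 10 rows; each row is the pose to reach, as a shift and turn from the pose commanded when the call began, along the tool's axes at that moment; what a row does not reach only later rows make up. A row lasts 1/10 s, in which the tool goes at most 50 mm and 8.59 degrees, less where a joint would pass 70% of its speed; a pose out of reach is approached as far as the arm can. A call with a gripper value outside its range is refused whole. The fingers move at their own pace and stop on an object; "grip_force" is the grip in N (left out, the last holds). Time passes only in rows, so rows that repeat a pose let the fingers close. It gives the time, the measured TCP pose, the force and the opening at its end, in the units of the state.
- readout.sense(): the state, without advancing time (a new reading comes with each control period).
- cams.capture(name): name is "scene" or "top" or "wrist"; returns (picture, depth): 420x560x3 uint8, red, green, blue; 420x560 float32, mm along the optical axis (not along the pixel's ray), 0 where there is no reading.
- cams.camera_info(name): a dict with "vfov" (degrees; the focal length in pixels is half the picture's height over the tangent of half this angle, whatever the lens; pixels are square), "cx", "cy" (the principal point, pixels), "k1" (the pictures are not rectified: a ray, as slopes to the right and down, at radius r is drawn at 1 + k1 r^2 times it, then the intrinsics apply), "rvec" (rotation vector, rad) and "tvec" (3), from world to camera coordinates, as OpenCV has them. Camera axes: x right, y down, z forward; pixel columns grow to the right and rows downward; lengths in mm; the calibration is good to about 2 mm. A picture is of the moment at which its call begins: read the wrist's pose just before it. camera_info takes no time and is no camera call; for the wrist camera it gives the pose at the moment of the call.
- workorder.finish_job(): hands the job in, once; it reports no verdict.
Trained networks look in the newest picture that a camera, given by its name, has taken for a name from the list of things; names that differ only in an ending like _2 or _b are one class to them, and where a whole thing is asked for, a point or a joint stands for the part that bears it (a point fixed in the world has none). Each returns a list of dicts, best first, with "conf" (0 to 1); they miss things now and then, are a little off and sometimes report something else, mostly with a low value. They report only what shows in the picture. A call takes as long as a camera call.
- spotter.regions_of(camera, target): "pixels" (420x560 bool, what is visible of it) and "extent" ([centre column, centre row, width, height] in pixels, round what is visible of it).
The state is a dict: "time_s": time; "joints": joint angles; "dq": joint speeds; "tau": joint torques, N m; "eef_pos": TCP position; "ee_rot": TCP orientation; "force": force on the tool from outside, world axes, zero at the start; "wrist_torque": the same for the moment, N m; "grip_width": opening from 0.0 (shut) to 1.0 (fully open).
Only numpy, scipy, OpenCV 4.12 (cv2) and the standard library are available. Lean on these libraries where they do the work, as an engineer would, in place of code of your own. Each camera call takes 0.05 s, during which the arm holds its last target. There are 200 camera calls.

### The job

Check the hand brake of the instrument cart parked at the desk: with the outside of your fingers, press the long brake lever in towards the push bar until it comes up firm, keep it firmly pressed against its stop for about two seconds to see that it stops short of the bar, then let it spring back and come clear. Do not pinch the lever or press on the bar, do not work the short height-release paddle on the other half of the bar, and leave the things on the cart where they stand.

Things in the scene. Friction and masses are not known exactly. Their poses are not given: they have to be found in the camera images.
- cart: top of the white instrument cart, standing fast beyond the desk's far edge; its height varies. Origin: on the push bar's axis, half-way along. x points level from bar to tray, away from the desk; y along the bar (robot's left), z up. Tray: near edge 140 mm beyond the bar's axis, upper face 75 mm below it. Two sloping arms join bar and tray at y = +-250 mm
- push_bar: level push bar of aluminium tube, 26 mm thick, 480 mm long, with black rubber grips 33 mm thick on its outer halves (97 to 227 mm from the middle); same origin and axes as cart. Not to be pressed on
- brake_bracket: aluminium bracket clamped round the right-hand half of the bar, carrying the brake lever. Origin on the bar's axis, axes as cart. The lever's upright pivot is 60 mm beyond the bar's axis (+x); the blade runs from it to the right (-y), level with the bar, splayed out 0.2 rad at rest. Free room above, 40 mm below and 60 mm beyond the blade
- brake_lever (a joint): swing of the brake lever, rad: 0 at rest, growing as it goes towards the bar. A light spring (2 to 5 N at the pressing point) returns it to 0. It comes up firm somewhere from 0.20 to 0.37, as the brake happens to be adjusted, always short of the bar (met at about 0.49). There a firm press of 10 to 20 N gives only 1 to 3 mm more; above 60 N the lever is wrenched
- brake_press (a point): pressing point: on the outer face of the brake lever's blade (turned away from the bar), half-way up, 85 mm from the pivot; moves with the lever. x square out of that face (press along -x), -y along the blade to its free end, z up. Plain aluminium blade 8 mm thick, 15 high, 112 long, ending in a 19 mm ball 118 mm from the pivot. Free swing here 17 to 31 mm
- brake_stop: steel stop screw, 8 mm thick with a 15 mm head, in the brake lever's bracket on the inner side of the pivot: the short heel of the lever meets it when the lever comes up firm. Origin at the end that the heel meets. Its place differs by up to 5 mm; not to be touched
- release_lever (a joint): swing of the height-release paddle in rad: 0 at rest, growing as it is pressed towards the bar. To be left alone
- release_tip (a point): middle of the outer face of the height-release paddle: a short black plate, 40 mm long and 30 mm high, on the left-hand half of the bar, its pivot 48 mm beyond the bar's axis
- slide_box: closed grey plastic slide box, 87 x 177 x 34 mm, lying loose on the tray; origin at the centre of its underside
- stain_jar: small square glass staining jar with a round white lid, 52 mm wide and 78 mm tall, loose on the tray; origin at the centre of its underside
- oil_bottle: small oil bottle, 32 mm thick and 62 mm tall, loose on the tray; origin at the centre of its underside

How it is judged (in metres and radians):
On the way:
1. the brake lever is pressed by the fingers firmly against its stop for a second and a half (contact force between the fingers and brake_lever above 5 N and contact force between brake_lever and brake_stop above 5 N), for 1.5 s.
At the end, for the whole second after the job is handed in: After having been held firmly against its stop for at least 1.5 s, the brake lever is back at rest (within 0.04 rad), the release paddle is at rest (within 0.05 rad) and the slide box, jar and bottle are within 20 mm of where they stood (value of joint brake_lever below 0.04 rad and value of joint release_lever below 0.05 rad and distance of each of slide_box, stain_jar, oil_bottle from where it was at the start of the episode below 0.02 m); the robot touches nothing.
It fails at once if the height-release paddle is worked (over 0.08 rad) (value of joint release_lever above 0.08 rad).
It fails at once if the fingers or the arm press on the push bar (over 3 N) (contact force between any of the fingers, the arm and push_bar above 3 N).
It fails at once if the brake lever is wrenched (over 60 N) (contact force between the fingers and brake_lever above 60 N).
It fails at once if the brake lever is pinched or taken between the fingers, not pressed from outside (contact force between the fingers and brake_lever above 2 N and x of the grasp point in the frame of brake_press below -0.002 m and z of the grasp point in the frame of brake_press below 0.02 m).
It fails at once if a thing on the cart is pushed about, tipped or lifted (over 20 mm) (distance of any of slide_box, stain_jar, oil_bottle from where it was at the start of the episode above 0.02 m).
It also fails if it takes over 48 s, if anything falls off the work surface, if the arm or the gripper's body presses on something with over 40 N, if the wrist force passes 120 N, or if a joint passes its speed limit or range.

## Working session

There is one attempt and no reset: what is moved stays moved. The work goes in short steps, Python scripts to look and compute and a tool call to move; the robot and the scene stay as the last step left them, time stands still between calls to the robot, and variables do not carry over. Pictures are saved under pics/ and viewed, about 8 in all and at most 12, crops included, and the job is handed in when it is done.

Besides the shell and the picture viewer there is one more tool, called as name(argument=value, ...) on one line, values as JSON. step_arm: Moves the arm, as the interface text tells. Its arguments: {"type":"object","properties":{"plan":{"type":"string"},"grip_force":{"type":"number"}},"required":["plan"]}

```bash
mkdir -p pics; cat > h.py <<'E'
import numpy as np, cv2
from rig import readout, cams, workorder, spotter, ctrl
from scipy.spatial.transform import Rotation as R
def cam(n):
    i=cams.camera_info(n); f=210/np.tan(np.radians(i["vfov"])/2)
    return i,f,R.from_rotvec(np.ravel(i["rvec"])).as_matrix(),np.ravel(i["tvec"])
def world(n,uv,d,c=None):
    i,f,M,t=c or cam(n); uv=np.atleast_2d(uv).astype(float); d=np.ravel(d)
    K=np.array([[f,0,i["cx"]],[0,f,i["cy"]],[0,0,1]])
    s=cv2.undistortPoints(uv.reshape(-1,1,2),K,np.array([i["k1"],0,0,0.])).reshape(-1,2)
    return (np.c_[s,np.ones(len(s))]*d[:,None]-t)@M
def maskpts(n,m,dep,c=None):
    m=m&(dep>0); v,u=np.nonzero(m); return world(n,np.c_[u,v],dep[v,u],c)
E
cat > a.py <<'E'
from h import *
print({k:np.round(v,3) for k,v in readout.sense().items()}, ctrl.hold_point_z)
ims=[]
for n in("scene","top","wrist"):
    p,d=cams.capture(n); np.savez("pics/%s0.npz"%n,p=p,d=d); ims.append(p)
    cv2.imwrite("pics/%s0.png"%n,p[:,:,::-1]); 
    print(n,cams.camera_info(n))
    for t in("brake_lever","push_bar","brake_bracket","release_lever","brake_stop"):
        for r in spotter.regions_of(n,t)[:2]:
            P=maskpts(n,r["pixels"],d)
            print(n,t,round(r["conf"],2),np.round(r["extent"]),r["pixels"].sum(),np.round(np.percentile(P,[5,50,95],axis=0)).tolist() if len(P) else None)
            np.save("pics/%s_%s.npy"%(n,t),r["pixels"]) 
cv2.imwrite("pics/both.png",np.vstack([cv2.resize(np.hstack(ims[:2])[:,:,::-1],(800,300)),cv2.resize(np.hstack([ims[2],ims[2]*0])[:,:,::-1],(800,300))]))
E
python3 a.py
```

```text
{'time_s': np.float64(0.0), 'joints': array([-1.467,  0.313,  1.498, -0.   ,  1.331, -0.223]), 'dq': array([ 0.   ,  0.001, -0.   ,  0.   , -0.002,  0.   ]), 'tau': array([ 0.0000e+00, -4.1227e+01, -2.5974e+01, -0.0000e+00,  4.0000e-03,
       -0.0000e+00]), 'eef_pos': array([ 168.493, -496.962,  230.729]), 'ee_rot': array([-0.001,  0.987,  0.163,  0.   ]), 'force': array([-0.153,  0.071, -0.437]), 'wrist_torque': array([-0.006,  0.013, -0.003]), 'grip_width': np.float64(1.0)} 18.700000000000003
scene {'vfov': 49.78460943181751, 'cx': 280.5039370952866, 'cy': 205.0801190708578, 'k1': -0.04127500508251656, 'rvec': array([ 2.04634916,  1.5124315 , -0.51544787]), 'tvec': array([-267.04200978, -322.56400619, 1457.32510781])}
scene brake_lever 0.71 [225. 192.  76.  19.] 457 [[555.0, -97.0, 195.0], [563.0, -37.0, 207.0], [567.0, 51.0, 212.0]]
scene push_bar 0.9 [279. 202. 249. 102.] 4379 [[479.0, -160.0, 142.0], [538.0, 98.0, 207.0], [672.0, 343.0, 220.0]]
scene push_bar 0.28 [329. 181.  24.   8.] 209 [[582.0, 186.0, 193.0], [591.0, 209.0, 207.0], [598.0, 228.0, 219.0]]
scene brake_bracket
[... 804 characters left out ...]
]]
top push_bar 0.86 [264. 246. 312. 109.] 6807 [[467.0, -156.0, 152.0], [522.0, 100.0, 214.0], [646.0, 341.0, 220.0]]
top brake_bracket 0.86 [328. 255. 102.  88.] 2050 [[488.0, -93.0, -748.0], [554.0, 28.0, 211.0], [697.0, 59.0, 222.0]]
top brake_stop 0.75 [262. 150. 318. 297.] 56908 [[513.0, -193.0, 126.0], [843.0, 55.0, 130.0], [1042.0, 296.0, 215.0]]
top brake_stop 0.51 [286. 230.  10.  22.] 78 [[572.0, 9.0, -749.0], [595.0, 50.0, 208.0], [787.0, 56.0, 212.0]]
wrist {'vfov': 67.7394832150072, 'cx': 276.45090925952456, 'cy': 212.68185543111966, 'k1': -0.024147972597236902, 'rvec': array([-2.36981101,  1.6997516 ,  0.22884332]), 'tvec': array([-527.30643134,  -34.41920341,  379.39791039])}
```

View pics/both.png

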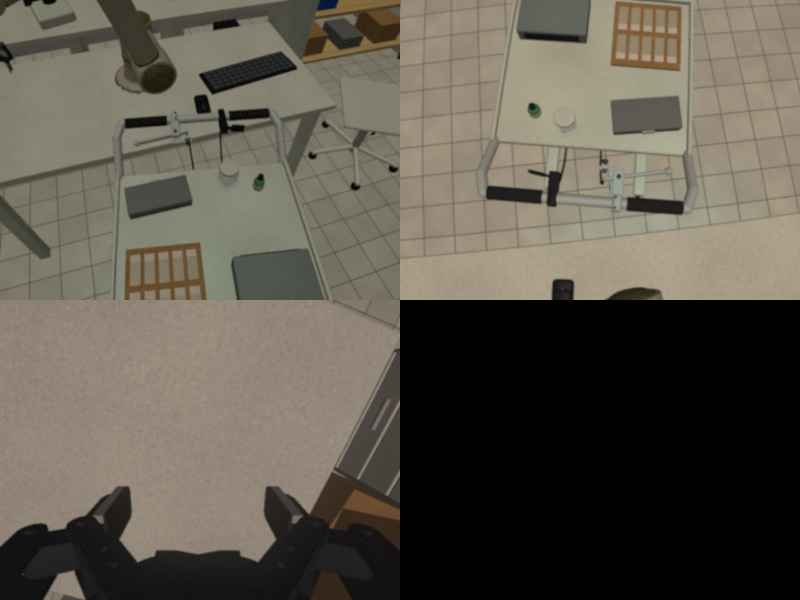

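The top view shows the blade between bar and tray, with the ball at its right end (full-resolution about (375,238)). Next I fit the bar and blade lines.

```bash
cat > b.py <<'E'
from h import *
for n in("top","scene"):
    z=np.load("pics/%s0.npz"%n); d=z["d"]; c=cam(n)
    v,u=np.nonzero(d>0); P=world(n,np.c_[u,v],d[v,u],c)
    I=np.full(d.shape+(3,),np.nan); I[v,u]=P
    for t in("brake_lever","push_bar"):
        k=(P[:,2]>190)&(P[:,2]<235)&(P[:,0]>440)&(P[:,0]<620)
        Q=P[k]
        if t=="push_bar":
            q=Q[((Q[:,1]>100)|(Q[:,1]<-0))&(Q[:,1]>-160)&(Q[:,1]<280)]
            # bar: nearest band
            a=np.polyfit(q[:,1],q[:,0],1)
            for _ in range(15):
                r=q[:,0]-np.polyval(a,q[:,1]); s=abs(r)<max(18,60-5*_)
                # start from low-x points
                if _==0: s=q[:,0]<545
                a=np.polyfit(q[s,1],q[s,0],1)
            print(n,"bar slope,x0",a,s.sum(),"top z",np.percentile(q[s,2],[50,90,98]),"y",q[s,1].min(),q[s,1].max())
        else:
            m=maskpts(n,cv2.erode(np.load("pics/%s_brake_lever.npy"%n).astype(np.uint8),np.ones((1,1)))>0,d,c)
            m=m[(m[:,2]>190)&(m[:,2]<230)]
            for y in range(-115,70,10):
                w=m[(m[:,1]>=y)&(m[:,1]<y+10)]
                if len(w): print(n,y+5,len(w),np.round([w[:,0].min(),np.median(w[:,0]),w[:,0].max(),np.median(w[:,2]),w[:,2].max()],1))
p=np.load("pics/top0.npz")["p"][180:300,210:410]
cv2.imwrite("pics/crop.png",cv2.resize(p[:,:,::-1],(800,480),interpolation=cv2.INTER_CUBIC))
E
python3 b.py
```

```text
top -100 32 [548.3 555.7 565.3 210.7 214. ]
top -90 59 [548.5 555.9 565.6 210.4 214.6]
top -80 28 [553.1 556.4 560.3 209.8 214.1]
top -70 30 [552.3 555.7 559.9 210.2 213.1]
top -60 31 [552.4 555.4 560.5 211.1 212.8]
top -50 35 [552.4 555.6 560.3 209.5 213.8]
top -40 34 [552.3 555.5 560.1 210.1 215.2]
top -30 33 [552.  555.1 560.2 209.1 213.5]
top -20 33 [552.2 554.9 560.2 210.3 213. ]
top -10 33 [552.1 555.3 559.8 209.9 212.6]
top 0 32 [551.8 555.1 559.3 209.9 213.2]
top 10 15 [551.8 554.7 559.5 209.2 212.4]
top 40 30 [551.7 554.7 558.8 209.3 212.7]
top 50 33 [551.4 554.7 559.3 209.6 212.1]
top 60 22 [550.8 555.2 559.8 208.7 210.9]
top bar slope,x0 [1.88596760e-01 4.89865604e+02] 3728 top z [216.20727058 220.31052215 222.07537493] y -144.67087790869297 279.8891010319298
scene -100 31 [554.5 564.2 569.9 207.9 212.8]
scene -90 37 [554.7 565.5 570.5 210.  215.6]
scene -80 32 [557.  562.9 565.4 207.1 211.6]
scene -70 30 [557.9 563.  566.  208.4 212.6]
scene -60 30 [557.  562.  565.9 208.2 215.1]
scene -50 30 [556.3 563.2 565.  207.  212.9]
scene -40 29 [556.4 563.3 565.5 208.  213.4]
scene -30 29 [556.3 562.6 565.3 208.2 212.2]
scene -20 31 [554.1 562.6 565.4 207.4 212.4]
scene -10 28 [556.6 562.6 564.8 207.8 213.2]
scene 0 30 [557.3 562.8 565.3 207.1 214.3]
scene 10 18 [558.9 562.5 569.3 205.7 213.7]
scene 20 14 [562.8 566.  568.8 200.8 203.4]
scene 30 5 [566.  567.4 568.3 199.9 204. ]
scene 40 21 [557.  562.  565.3 208.2 213. ]
scene 50 27 [555.3 561.7 565.9 208.  212.3]
scene 60 13 [560.6 561.8 565.6 206.9 211.5]
scene bar slope,x0 [1.86841198e-01 5.03006046e+02] 1995 top z [214.30784641 219.78378554 221.59008943] y -149.44926360988862 279.9959560717391
```

View pics/crop.png

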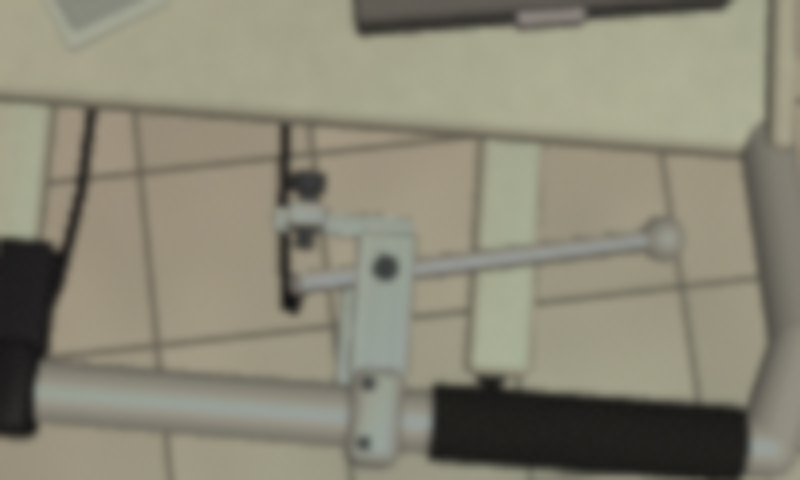

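step_arm(plan="1 -0.5 -2 3 50; 4 -2 -5 8 0; 8 -4 -7 14 0; 12 -6.2 -7 20 0; 16.5 -8.5 -7 27 0; 21 -10.8 -7 27 0; 25.5 -13 -7 27 0; 30 -15.4 -7 27 0; 34 -17.5 -7 27 0; 37.7 -19.4 -7 27 0")

```text
time_s: 1.9
eef_pos: [464.5, -190.4, 301.5]
ee_rot: [0.0, 0.997, -0.072, 0.0]
force: [0.1, -0.6, 0.5]
grip_width: -0.002
```

step_arm(plan="0 0 0 0 0; 0 0 0 0 0")

```text
time_s: 2.1
eef_pos: [463.4, -192.1, 301.2]
ee_rot: [0.0, 0.997, -0.071, -0.0]
force: [0.2, -1.2, 0.2]
grip_width: -0.003
```

```bash
cat > w.py <<'E'
from h import *
import sys
s=readout.sense(); M=R.from_quat(s["ee_rot"],scalar_first=True)
print({k:np.round(s[k],3) for k in("time_s","joints","eef_pos","force","grip_width")}); print(np.round(M.as_matrix(),3))
if len(sys.argv)>3:
    g=np.array(sys.argv[1:4],float); print("shift cm",np.round(M.inv().apply(g-s["eef_pos"])/10,2))
if len(sys.argv)>4:
    n=sys.argv[4]; p,d=cams.capture(n); f=sys.argv[5]; cv2.imwrite("pics/%s.png"%f,p[:,:,::-1]); np.savez("pics/%s.npz"%f,p=p,d=d)
E
python3 w.py 592 -62 300
```

```text
{'time_s': np.float64(2.1), 'joints': array([-0.627,  0.219,  1.438, -0.   ,  1.485,  1.087]), 'eef_pos': array([ 463.42 , -192.088,  301.167]), 'force': array([ 0.233, -1.219,  0.193]), 'grip_width': np.float64(-0.003)}
[[ 0.99  -0.142 -0.   ]
 [-0.142 -0.99  -0.   ]
 [-0.     0.    -1.   ]]
shift cm [ 10.88 -14.71   0.11]
```

step_arm(plan="2.7 -3.6 0 0 0; 5.4 -7.3 0 0 0; 8.1 -11 0 0 0; 10.9 -14.7 0 0 0; 10.9 -14.7 2 0 0; 10.9 -14.7 5 0 0; 10.9 -14.7 5 0 0; 10.9 -14.7 5 0 0")

```text
time_s: 2.9
eef_pos: [592.1, -63.9, 252.1]
ee_rot: [0.0, 0.997, -0.073, 0.0]
force: [0.8, 0.0, 0.2]
grip_width: 0.006
```

```bash
python3 w.py 592 -62 187 wrist w1; python3 - <<'E'
from h import *
cs=[]
for n in("scene","top"):
    p,d=cams.capture(n); np.savez("pics/%s1.npz"%n,p=p,d=d); cs.append(p)
w=cv2.imread("pics/w1.png")
a=cv2.resize(cs[0][130:280,140:340,::-1],(400,300)); b=cv2.resize(cs[1][170:320,210:410,::-1],(400,300))
cv2.imwrite("pics/v1.png",np.vstack([np.hstack([a,b]),np.hstack([cv2.resize(w,(400,300)),np.zeros((300,400,3),np.uint8)])]))
d=np.load("pics/w1.npz")["d"]
for r in spotter.regions_of("wrist","brake_lever")[:2]:
    P=maskpts("wrist",r["pixels"],d); P=P[P[:,2]>185]
    print(r["conf"],np.round(r["extent"]))
    for y in range(-110,70,15):
        w=P[(P[:,1]>=y)&(P[:,1]<y+15)]
        if len(w): print(y+7,len(w),np.round(np.percentile(w[:,0],[2,50,98])),np.round(np.percentile(w[:,2],[2,50,98])))
E
```

```text
{'time_s': np.float64(2.9), 'joints': array([-0.304,  0.459,  1.235, -0.   ,  1.448,  1.413]), 'eef_pos': array([592.102, -63.949, 252.137]), 'force': array([0.75 , 0.025, 0.16 ]), 'grip_width': np.float64(0.006)}
[[ 0.989 -0.146  0.   ]
 [-0.146 -0.989 -0.   ]
 [ 0.     0.    -1.   ]]
shift cm [-0.04 -0.19  6.51]
0.64 [223. 287. 240.  51.]
-103 338 [555. 564. 569.] [205. 211. 214.]
-88 367 [556. 563. 569.] [201. 211. 213.]
-43 23 [563. 563. 588.] [201. 207. 260.]
-28 351 [557. 562. 564.] [201. 210. 213.]
-13 157 [561. 563. 563.] [200. 205. 211.]
2 177 [561. 563. 563.] [200. 206. 211.]
17 70 [562. 566. 568.] [196. 200. 205.]
32 69 [555. 560. 562.] [206. 210. 212.]
47 327 [556. 561. 563.] [201. 210. 212.]
62 40 [557. 561. 563.] [203. 208. 210.]
```

View pics/v1.png

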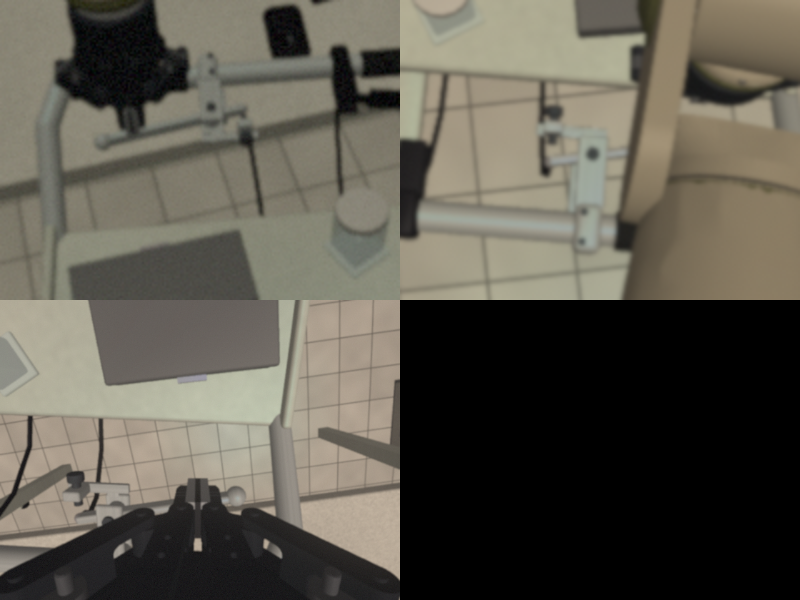

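The wrist view shows the shut fingers at (198,490) beyond the blade, just inside the ball at (236,495). The scene view agrees. The outer face is at x≈563, so I descend with an 18 mm gap.

step_arm(plan="-0.1 -0.6 2 0 0; -0.1 -0.6 4 0 0; -0.1 -0.6 6.5 0 0; -0.1 -0.6 6.5 0 0; -0.1 -0.6 6.5 0 0; -0.1 -0.6 6.5 0 0")

```text
time_s: 3.7
eef_pos: [592.9, -56.9, 188.2]
ee_rot: [0.0, 0.997, -0.072, 0.001]
force: [-0.5, -0.3, 0.5]
grip_width: 0.002
```

step_arm(plan="-0.3 0 0 0 0; -0.6 0 0 0 0; -0.9 0 0 0 0; -1.2 0 0 0 0; -1.5 0 0 0 0; -1.5 0 0 0 0")

```text
time_s: 4.3
eef_pos: [577.0, -54.4, 186.4]
ee_rot: [-0.0, 0.997, -0.072, -0.0]
force: [0.3, -0.4, -0.4]
grip_width: 0.002
```

```bash
python3 w.py 563 -58 187 scene s2; python3 - <<'E'
import cv2
p=cv2.imread("pics/s2.png")[130:280,140:340]; cv2.imwrite("pics/s2c.png",cv2.resize(p,(800,600),interpolation=cv2.INTER_CUBIC))
E
```

```text
{'time_s': np.float64(4.3), 'joints': array([-0.296,  0.468,  1.393, -0.   ,  1.28 ,  1.419]), 'eef_pos': array([577.041, -54.376, 186.411]), 'force': array([ 0.263, -0.422, -0.438]), 'grip_width': np.float64(0.002)}
[[ 0.99  -0.144 -0.   ]
 [-0.144 -0.99   0.   ]
 [-0.    -0.    -1.   ]]
shift cm [-1.34  0.56 -0.06]
```

View pics/s2c.png

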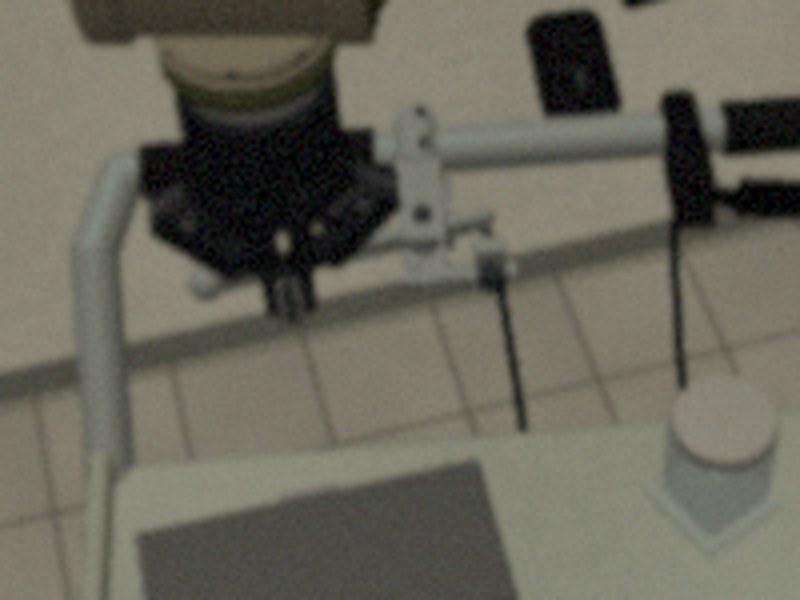

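The fingertips (290,305) stand outside the blade, between ball and bracket. Pressing now.

step_arm(plan="-0.3 0.1 0 0 0; -0.6 0.2 0 0 0; -0.9 0.3 0 0 0; -1.2 0.4 0 0 0; -1.5 0.5 0 0 0; -1.5 0.5 0 0 0")

```text
time_s: 4.95
eef_pos: [561.6, -57.3, 186.4]
ee_rot: [-0.0, 0.997, -0.072, 0.0]
force: [2.5, 2.8, -1.2]
grip_width: -0.001
```

step_arm(plan="-0.15 0 0 0 0; -0.3 0 0 0 0; -0.3 0 0 0 0")

```text
time_s: 5.25
eef_pos: [558.8, -57.0, 186.4]
ee_rot: [0.0, 0.997, -0.072, 0.0]
force: [4.9, -0.3, 0.1]
grip_width: -0.001
```

step_arm(plan="-0.15 0 0 0 0; -0.3 0 0 0 0; -0.3 0 0 0 0")

```text
time_s: 5.55
eef_pos: [555.8, -56.5, 186.4]
ee_rot: [0.0, 0.997, -0.072, 0.0]
force: [4.1, -1.0, -0.4]
grip_width: 0.004
```

step_arm(plan="-0.1 0 0 0 0; -0.2 0 0 0 0; -0.2 0 0 0 0")

```text
time_s: 5.85
eef_pos: [553.8, -56.2, 186.3]
ee_rot: [0.0, 0.997, -0.072, 0.0]
force: [3.3, -2.1, 0.7]
grip_width: 0.006
```

step_arm(plan="-0.1 0 0 0 0; -0.2 0 0 0 0; -0.2 0 0 0 0")

```text
time_s: 6.15
eef_pos: [551.8, -55.8, 186.3]
ee_rot: [0.0, 0.997, -0.072, 0.0]
force: [4.6, -2.1, 0.2]
grip_width: -0.001
```

step_arm(plan="-0.1 0 0 0 0; -0.15 0 0 0 0; -0.15 0 0 0 0")

```text
time_s: 6.45
eef_pos: [550.7, -55.6, 186.4]
ee_rot: [-0.0, 0.997, -0.072, 0.001]
force: [7.8, -2.4, -0.6]
grip_width: -0.005
```

step_arm(plan="-0.1 0 0 0 0; -0.1 0 0 0 0; -0.1 0 0 0 0")

```text
time_s: 6.75
eef_pos: [550.2, -55.5, 186.5]
ee_rot: [-0.0, 0.997, -0.072, 0.001]
force: [9.3, -1.6, -1.9]
grip_width: -0.002
```

step_arm(plan="-0.1 0 0 0 0; -0.1 0 0 0 0; -0.1 0 0 0 0")

```text
time_s: 7.05
eef_pos: [549.7, -55.3, 186.5]
ee_rot: [-0.0, 0.997, -0.072, 0.002]
force: [11.6, -1.3, -2.9]
grip_width: 0.004
```

step_arm(plan="-0.1 0 0 0 0; -0.2 0 0 0 0; -0.3 0 0 0 0; -0.4 0 0 0 0; -0.4 0 0 0 0")

```text
time_s: 7.55
eef_pos: [547.8, -55.0, 186.8]
ee_rot: [0.0, 0.997, -0.072, 0.005]
force: [24.6, -1.7, -7.2]
grip_width: 0.004
```

step_arm(plan="0 0 0 0 0; 0 0 0 0 0; 0 0 0 0 0; 0 0 0 0 0; 0 0 0 0 0; 0 0 0 0 0; 0 0 0 0 0; 0 0 0 0 0; 0 0 0 0 0; 0 0 0 0 0")

```text
time_s: 8.55
eef_pos: [547.8, -55.0, 186.8]
ee_rot: [0.0, 0.997, -0.072, 0.005]
force: [24.8, -0.6, -7.3]
grip_width: 0.001
```

step_arm(plan="0 0 0 0 0; 0 0 0 0 0; 0 0 0 0 0; 0 0 0 0 0; 0 0 0 0 0; 0 0 0 0 0; 0 0 0 0 0; 0 0 0 0 0; 0 0 0 0 0; 0 0 0 0 0")

```text
time_s: 9.55
eef_pos: [547.8, -54.9, 186.8]
ee_rot: [-0.0, 0.997, -0.072, 0.005]
force: [24.5, -1.4, -7.8]
grip_width: -0.002
```

```bash
python3 w.py 577 -56 187 scene s3; python3 - <<'E'
import cv2
p=cv2.imread("pics/s3.png")[130:280,140:340]; cv2.imwrite("pics/s3c.png",cv2.resize(p,(800,600),interpolation=cv2.INTER_CUBIC))
E
```

```text
{'time_s': np.float64(9.55), 'joints': array([-0.314,  0.4  ,  1.494,  0.003,  1.237,  1.401]), 'eef_pos': array([547.818, -54.946, 186.814]), 'force': array([24.515, -1.434, -7.787]), 'grip_width': np.float64(-0.002)}
[[ 0.989 -0.145  0.01 ]
 [-0.145 -0.989 -0.001]
 [ 0.01  -0.001 -1.   ]]
shift cm [ 2.9  -0.32  0.01]
```

View pics/s3c.png

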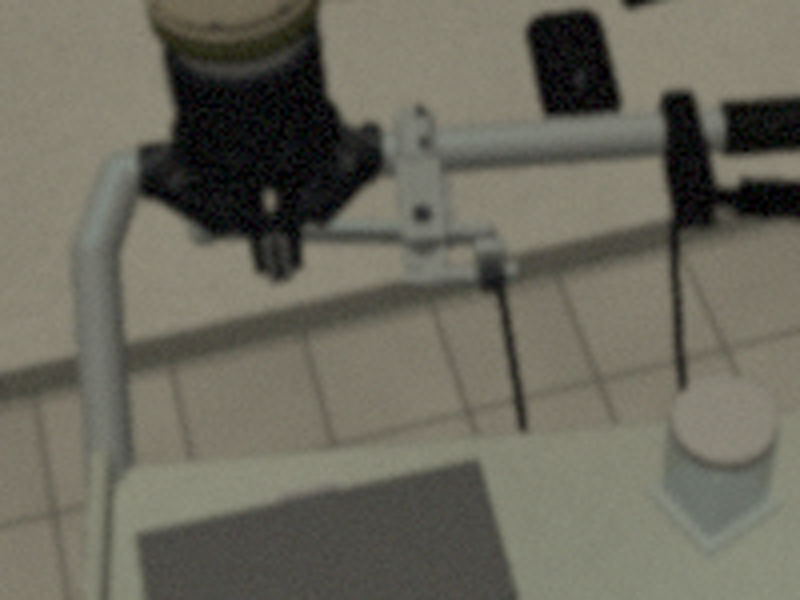

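The blade has swung past parallel to the bar, the heel is at the stop (490,240), and it stands clear of the bar at a steady 24.5 N. I hold a little longer, then back off.

step_arm(plan="0 0 0 0 0; 0 0 0 0 0; 0 0 0 0 0; 0 0 0 0 0; 0.4 0 0 0 0; 0.8 0 0 0 0; 1.2 0 0 0 0; 1.6 -0.1 0 0 0; 2 -0.2 0 0 0; 2.4 -0.3 0 0 0")

```text
time_s: 10.6
eef_pos: [568.7, -55.0, 186.2]
ee_rot: [-0.0, 0.997, -0.072, -0.0]
force: [1.4, -1.3, 0.3]
grip_width: -0.001
```

step_arm(plan="0.4 0 0 0 0; 0.8 0 0 0 0; 1.2 0 0 0 0; 1.7 0 0 0 0; 2 0 0 0 0; 2 0 0 0 0; 2 0 0 0 0")

```text
time_s: 11.3
eef_pos: [588.4, -58.1, 186.2]
ee_rot: [-0.0, 0.997, -0.072, -0.0]
force: [-0.3, -0.0, 0.0]
grip_width: 0.006
```

step_arm(plan="0 0 -2 0 0; 0 0 -5 0 0; 0 0 -9 0 0; 0 0 -12 0 0; 0 0 -12 0 0")

```text
time_s: 11.8
eef_pos: [589.3, -58.3, 310.9]
ee_rot: [0.001, 0.997, -0.072, 0.004]
force: [0.5, -0.3, 0.7]
grip_width: 0.003
```

```bash
python3 w.py 440 -190 310 scene s4; python3 - <<'E'
from h import *
p=cv2.imread("pics/s4.png")[130:280,140:340]; cv2.imwrite("pics/s4c.png",cv2.resize(p,(800,600),interpolation=cv2.INTER_CUBIC))
E
```

```text
{'time_s': np.float64(11.8), 'joints': array([-0.296,  0.424,  1.137,  0.   ,  1.573,  1.419]), 'eef_pos': array([589.271, -58.286, 310.902]), 'force': array([ 0.488, -0.292,  0.66 ]), 'grip_width': np.float64(0.003)}
[[ 0.99  -0.144  0.008]
 [-0.144 -0.99  -0.002]
 [ 0.008  0.001 -1.   ]]
shift cm [-1.288e+01  1.518e+01  1.000e-02]
```

View pics/s4c.png

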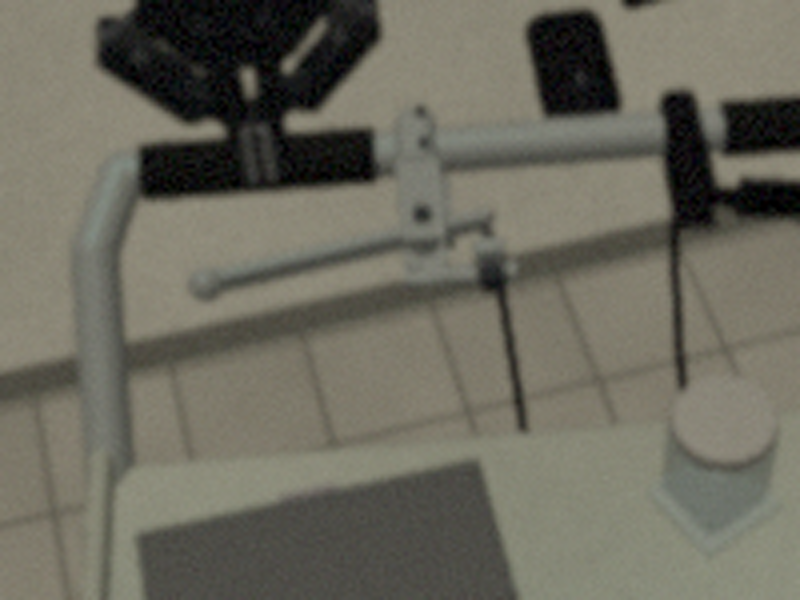

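The lever is back, with its ball at (205,285) as before. The box and jar are unmoved, and the hand is clear above. I let it settle and hand in.

step_arm(plan="0 0 0 0 0; 0 0 0 0 0; 0 0 0 0 0")

```text
time_s: 12.15
eef_pos: [588.2, -58.0, 305.3]
ee_rot: [-0.0, 0.997, -0.072, -0.001]
force: [0.6, 0.8, -0.2]
grip_width: 0.001
```

```bash
python3 -c "
from h import *
print(workorder.finish_job())"
```

```text
the job is handed in; nothing more can be done
None
```

The brake check is done and handed in at about 12 s. With the gripper shut, I pressed the outer face of the brake lever in towards the bar. It came up firm after roughly 22–24 mm of swing, then I held it there at a steady 24.5 N for about 2.4 s and backed off.

- **Stop:** while held, the lever's heel looked to be against the stop screw, and the blade stood clear of the bar. I saw this in the camera picture and did not measure it. I had no direct reading of the force on the stop.
- **Hold force:** the 24.5 N was a little above the 10–20 N described as a firm press, and well below the 60 N limit. A downward force of about 8 N showed on the tool at the same time, probably friction on the blade. I did not check it further.
- **After release:** the last picture shows the lever's ball back at its starting place and the fingers clear above. The slide box and jar showed no shift, and the wrist force was near zero.
- **Not checked:** the oil bottle was outside the last pictures I viewed, and I compared the release paddle only by eye. The arm went near neither.

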